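# Unclip mixed samples and pack the stacking totes

### The arm

A 6-joint arm with a two-finger parallel gripper is mounted at the origin on a cart in front of the work surface, level with it; the furniture and walls round the work are solid. World frame = base frame: x ahead of the robot, y to its left, z up, the work surface at z = 0. Lengths are in m, angles in rad, forces in N, time in s.
With the tool pointing down it reaches from about 0.25 to 0.8 m from the base axis. Payload 3.9 kg.
Tool frame: the origin (TCP) lies on the centre line of the jaws, within the pads' length; the fingertips stand 25 mm ahead of it and the grasp point (between the pads) lies 6 mm ahead of it; y points along the fingers, x is the direction in which the jaws open and shut, and the axes are right-handed (so a half turn about y gives the same grasp; the last joint's range is limited). The gripper opens to 85 mm and grips with 20 to 120 N. Pads are 22 mm wide; open, the fingers measure 114 mm over their backs; the gripper's body (76 mm by 85 mm) begins 54 mm behind the grasp point. The pads swing forward as they close: fully open they stand 13 mm farther back than shut.
Start: joints at [0, 0.26, -0.138, 1.173, 0, 1.571], TCP at [0.525, -0, 0.256] pointing down, gripper open.
Joint ranges: [-2.78, 2.78], [-0.83, 1.72], [-1.28, 1.37], [-1.9, 2.12], [-1.57, 1.48], [-3.14, 3.14]. Speed limits (rad/s): [2.57, 2.57, 3.14, 3.14, 3.14, 3.14].

### API

Orientations are given as a unit quaternion [x, y, z, w].
In Python, from station import * gives the robot as it stands. The module is installed in compiled form; this text tells all that it offers. Calls block until the motion is done:
- movep(position, orientation): joint-space move of the TCP to a pose.
- move_straight(position, vel=0.15, orientation=None, stop_force=None): straight line of the TCP; orientation=None keeps the orientation; vel is the mean speed in m/s. With stop_force (N) it stops when the force on the tool has changed by that much, and returns True; else False.
- set_joints(angles): joint-space move.
- let_go() and clamp(grip_force=None): open the fingers fully, or close them until they stop; grip_force is the grip in N (None keeps the last).
- wait(seconds).
- solve_ik(position, orientation): joint angles nearest the present ones, or None.
- sense(): the state.
- grab_frame(name): name is "scene" or "side" or "wrist"; returns a dict with "pixels" (400x640x3 uint8, red, green, blue), "fx", "fy", "cx", "cy" (pixels), "view" (4x4, takes a point from world to camera coordinates). Camera axes: x right, y down, z forward; pixel columns grow to the right and rows downward; lengths in m; the calibration is good to about 2 mm. A picture is of the moment at which its call begins. There is no depth.
A pose or a line that the arm cannot do raises IKError and nothing moves.
- finish_job(): hands the job in, once; it reports no verdict.
Trained networks look in a picture, given as the dict that the camera call returned (one of the last four; its "shot" number tells which), for a name from the list of things; names that differ only in an ending like _2 or _b are one class to them, and where a whole thing is asked for, a point or a joint stands for the part that bears it (a point fixed in the world has none). Each returns a list of dicts, best first, with "score" (0 to 1); they miss things now and then, are a little off and sometimes report something else, mostly with a low value. They report only what shows in the picture. A call takes as long as a camera call.
- recognise(picture, query): "box" ([left, top, right, bottom] in pixels, round what is visible of it).
The state is a dict: "time_s": time; "q": joint angles; "joint_velocities": joint speeds; "joint_efforts": joint torques, N m; "eef_pos": TCP position; "ee_rot": TCP orientation; "wrist_force": force on the tool from outside, world axes, zero at the start; "wrist_torque": the same for the moment, N m; "finger_gap": finger opening in m.
Only numpy, scipy, OpenCV 4.12 (cv2) and the standard library are available. Lean on these libraries where they do the work, as an engineer would, in place of code of your own. Each camera call takes 0.05 s, during which the arm holds its last target. There are 200 camera calls.

### The job

The samples on the tube mixer are done: take every tube out of its spring clip by rolling it sideways past the sprung jaw, without hauling it straight up against the hook, and lay the blue-capped tubes flat in the blue tote and the green-capped ones flat in the green tote. Once the blue tubes are in, stack the green tote on the blue one, turned half round so that the yellow-marked ends are opposite and it stands interlocked on the seats instead of nesting; the blue tote stays on the bench. Leave the other things on the bench where they are.

Things in the scene. Friction and masses are not known exactly. Their poses are not given: they have to be found in the camera images.
- tube_blue_a: loose sample tube, white, 120 mm long, body 24 mm in diameter, 60 g; square blue cap (26x26 mm, 20 mm long, stops it rolling) at its -x end and two blue bands. Origin: middle of the tube, on its axis; its x axis runs along it, away from the cap. Starts in one of the mixer's clips; grasp it across the body at the middle. May be absent
- tube_blue_b: loose sample tube, white, 120 mm long, body 24 mm in diameter, 60 g; square blue cap (26x26 mm, 20 mm long, stops it rolling) at its -x end and two blue bands. Origin: middle of the tube, on its axis; its x axis runs along it, away from the cap. Starts in one of the mixer's clips; grasp it across the body at the middle. May be absent
- tube_green_a: loose sample tube, white, 120 mm long, body 24 mm in diameter, 60 g; square green cap (26x26 mm, 20 mm long, stops it rolling) at its -x end and two green bands. Origin: middle of the tube, on its axis; its x axis runs along it, away from the cap. Starts in one of the mixer's clips; grasp it across the body at the middle. May be absent
- tube_green_b: loose sample tube, white, 120 mm long, body 24 mm in diameter, 60 g; square green cap (26x26 mm, 20 mm long, stops it rolling) at its -x end and two green bands. Origin: middle of the tube, on its axis; its x axis runs along it, away from the cap. Starts in one of the mixer's clips; grasp it across the body at the middle. May be absent
- tote_blue: loose blue open tote, 0.3 kg, origin centre of the underside, z up. Foot 144 (x) x 166 (y) mm, 32 mm high (inside 136 x 158, floor 4 mm thick), then a wider rim 162 x 184 mm (inside 154 x 176) up to 54 mm. A rib 10 mm thick, top at 32 mm, runs along x at y = 0 and parts it into two bays, one tube each, lying along x about y = +42 or -42 mm. A yellow strip marks the +x end
- tote_green: loose green open tote, 0.3 kg, origin centre of the underside, z up. Foot 144 (x) x 166 (y) mm, 32 mm high (inside 136 x 158, floor 4 mm thick), then a wider rim 162 x 184 mm (inside 154 x 176) up to 54 mm. A rib 10 mm thick, top at 32 mm, runs along x at y = 0 and parts it into two bays, one tube each, lying along x about y = +42 or -42 mm. A yellow strip marks the +x end
- tote_green_rib (a point): on the green tote's lifting rib, in the middle, 24 mm above its underside: grasp it here from above, fingers closing along the tote's y; free for 58 mm to each side of the rib
- tote_green_mark (a point): middle of the yellow-marked (+x) end of the green tote's rim, at the rim's top (54 mm up)
- tote_blue_mark (a point): the same point on the blue tote. With both yellow ends on the same side the foot's pockets pass the seats inside the rim and the upper tote nests (its underside 32 mm above the lower one's)
- tote_blue_seat (a point): one of the blue tote's four seats inside the rim (top; 46 mm up, x = +46, y = +78 mm; the others: y = -78, and x = -26 mm; each 14 mm along x, reaching in to 73 mm from the middle). A tote turned half round stands on them with its underside 46 mm above the lower one's, held by the rim with 5 mm play each way; every tote has such seats, and pockets in its foot at the same places, which reach in to 63 mm
- mixer: fixed tube mixer, white with grey plate, 165 (x) x 250 (y) x 42 mm; origin centre of the underside. Four spring clips at y = -93, -31, +31, +93 mm hold tubes along the mixer's x axis, the tube's middle at x = 0, its axis 68 mm above the underside. Each clip has jaws at x = -29 and +29 mm, 10 mm wide; between them is room for fingers
- clip_hook (a point): tip of the rigid aluminium hook of the clip at y = -93 mm (x = -29 mm). In every clip the hooks stand on the tube's -y side and reach over it to 1 mm past its middle, 2.5 mm above it: a straight pull up jams
- clip_bead (a point): yellow bead of the sprung jaw of the same clip, as built. In every clip the sprung steel jaws stand on the tube's +y side, hinged 20 mm below its axis, the bead 7 mm above the axis. The way out: sideways to the mixer's +y, 14 to 17 mm, level or rising a few mm, which swings the jaws aside (about 8 N a pair), then up
- analyser_front (a point): lower edge of the analyser's fixed front panel, the wall nearest behind the work (x = 0.59 m from y = -0.1 to +0.38 m, 0.15 m up and higher): keep the hand and carried things in front of it
- cuvettes: bystander: small card box of cuvettes, 44x60x36 mm; origin centre of its underside
- tips: bystander: blue pipette tip box with clear lid, 85x122x75 mm; origin centre of its underside
- wash: bystander: wash bottle with red cap, 109x66x186 mm; origin centre of its underside
- dropper: bystander: white dropper bottle, 35x35x95 mm; origin centre of its underside

How it is judged:
By the outcome, as a careful person would: the job done as asked, in the order asked, and still so for the second after the job is handed in, with the robot touching nothing.
Of tube_blue_a, tube_blue_b, tube_green_a, tube_green_b only 3 to 4 are there at a start; the rules pass over those that are not, and their reading is None.
At some moment in a run one of tote_blue, tote_green may be knocked a few centimetres aside while the robot is not near it.
Once in a run the grip may slacken for a moment while it holds something.
It also fails if it takes over 210 s, if anything falls off the work surface, if the arm or the gripper's body presses on something with over 40 N, if the wrist force passes 120 N, or if a joint passes its speed limit or range.

## Working session

There is one attempt and no reset: what is moved stays moved. The work goes in short steps, each a Python script; the robot and the scene stay as the last script left them, time stands still between calls to the robot, and variables do not carry over. Pictures are saved under pics/ and viewed, about 12 in all and at most 16, crops included, and the job is handed in when it is done.

```bash
mkdir -p pics; ls; python3 - <<'E'
from station import *
import cv2
s=sense();print({k:s[k] for k in('time_s','eef_pos','ee_rot','finger_gap','wrist_force')})
for n in('scene','side','wrist'):
    f=grab_frame(n);cv2.imwrite(f'pics/a_{n}.png',f['pixels'][:,:,::-1]);print(n,f['fx'],f['cx'],f['cy'],f['view'])
    for q in('mixer','tote_blue','tote_green','tube_blue_a','tube_green_a','clip_hook','clip_bead','tote_blue_mark','tote_green_mark'):
        print(q,[(round(r['score'],2),[round(v) for v in r['box']]) for r in recognise(f,q)][:5])
print(sense()['time_s'])
E
```

```text
pics
{'time_s': 0.0, 'eef_pos': array([ 5.24344946e-01, -8.56558686e-06,  2.55458449e-01]), 'ee_rot': array([ 7.07117845e-01, -6.98696659e-04, -6.96711051e-04, -7.07095029e-01]), 'finger_gap': 0.08552104303253313, 'wrist_force': array([ 0.82979604,  1.2403713 , -0.11128382])}
scene 463.29341009045004 324.4975163880803 199.10835580449339 [[ 0.58995011 -0.8073496   0.01206219 -0.37298329]
 [-0.33197875 -0.2561486  -0.9078425   0.27409503]
 [ 0.73603599  0.53157739 -0.41913781  1.13217574]
 [ 0.          0.          0.          1.        ]]
mixer [(0.86, [330, 228, 435, 294]), (0.32, [194, 186, 263, 219])]
tote_blue [(0.98, [195, 186, 262, 218])]
tote_green [(0.85, [247, 203, 324, 248]), (0.23, [330, 229, 435, 294])]
tube_blue_a []
tube_green_a [(0.68, [394, 248, 426, 274]), (0.64, [374, 243, 399, 262])]
clip_hook [(0.85, [330, 228, 436, 293])]
clip_bead [(0.62, [334, 229, 434, 295])]
tote_blue_mark [(0.81, [193, 181, 261, 222])]
tote_green_mark [(0.65, [250, 203, 323, 248])]
side 460.65955246208176 321.17886076575047 197.87935241595335 [[ 0.91610994 -0.40077896 -0.01089967 -0.52823473]
[... 586 characters left out ...]
34])]
tote_blue_mark [(0.73, [251, 178, 295, 208])]
tote_green_mark [(0.92, [264, 197, 321, 234])]
wrist 294.055046298861 317.60115800887365 198.9882936677231 [[ 9.99999331e-01  1.14816907e-03  1.36883652e-04 -5.23916243e-01]
 [ 1.05677004e-03 -9.55545851e-01  2.94840652e-01 -3.88516784e-02]
 [ 4.69325523e-04 -2.94840310e-01 -9.55546426e-01  3.79821669e-01]
 [ 0.00000000e+00  0.00000000e+00  0.00000000e+00  1.00000000e+00]]
mixer [(0.69, [237, 293, 357, 361]), (0.22, [204, 25, 365, 219])]
tote_blue []
tote_green []
tube_blue_a []
tube_green_a []
clip_hook [(0.62, [236, 291, 356, 357])]
clip_bead [(0.84, [236, 290, 356, 360])]
tote_blue_mark []
tote_green_mark [(0.9, [203, 24, 367, 217])]
1.5
```

```bash
python3 - <<'E'
import cv2,numpy as np
a=cv2.imread('pics/a_scene.png')[160:320,180:460]
b=cv2.imread('pics/a_wrist.png')
cv2.imwrite('pics/b1.png',cv2.resize(a,None,fx=2.8,fy=2.8,interpolation=cv2.INTER_CUBIC))
E
```

```text
(no output)
```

View pics/b1.png

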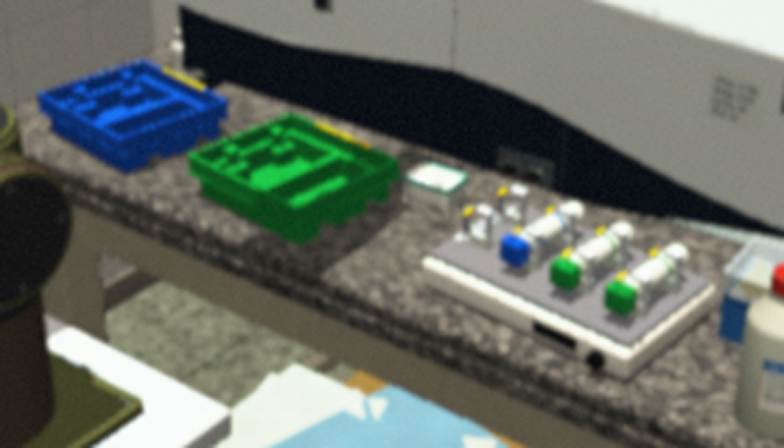

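View pics/a_wrist.png

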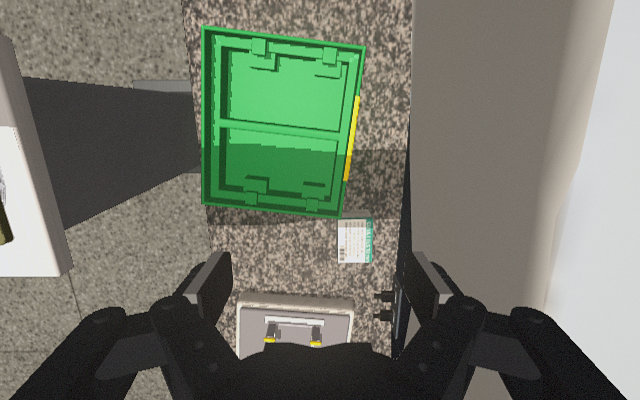

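View pics/a_scene.png

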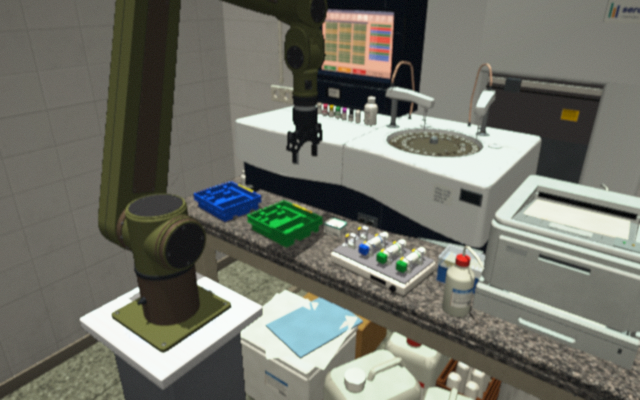

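```bash
cat > h.py <<'E'
from station import *
import numpy as np, cv2
from scipy.spatial.transform import Rotation as R
def ori(th): return (R.from_euler('z',th)*R.from_euler('x',-np.pi/2)).as_quat()
def ray(f,u,v,z):
    V=np.array(f['view']);Rm=V[:3,:3];c=-Rm.T@V[:3,3]
    d=Rm.T@np.array([(u-f['cx'])/f['fx'],(v-f['cy'])/f['fy'],1.]);return c+d*(z-c[2])/d[2]
def proj(f,P):
    V=np.array(f['view']);p=np.atleast_2d(P)@V[:3,:3].T+V[:3,3]
    return np.c_[f['fx']*p[:,0]/p[:,2]+f['cx'],f['fy']*p[:,1]/p[:,2]+f['cy']]
def rec(f,q): return [(round(r['score'],2),[round(v,1) for v in r['box']]) for r in recognise(f,q)]
def ctr(f,q,z):
    return [(s,ray(f,(b[0]+b[2])/2,(b[1]+b[3])/2,z)[:2].round(3)) for s,b in rec(f,q)]
def save(f,n): cv2.imwrite(f'pics/{n}.png',f['pixels'][:,:,::-1])
def blobs(f,lo,hi,amin=20):
    m=cv2.inRange(cv2.cvtColor(f['pixels'],cv2.COLOR_RGB2HSV),lo,hi)
    n,_,st,c=cv2.connectedComponentsWithStats(m)
    return [(st[i,4],c[i].round(1),st[i,:4]) for i in range(1,n) if st[i,4]>=amin]
def st():
    s=sense();return round(s['time_s'],1),s['eef_pos'].round(4),round(s['finger_gap'],4),s['wrist_force'].round(1),s['q'].round(2)
E
python3 - <<'E'
from h import *
f=grab_frame('scene')
for q in('mixer','tote_blue','tote_green','cuvettes','tips','wash','dropper'):print(q,ctr(f,q,.04))
m=ctr(f,'mixer',.04)[0][1]
for p in([m[0]-.03,m[1],.28],):
  for th in(np.pi/2,-np.pi/2): print(p,th,solve_ik(p,ori(th)))
movep([m[0]-.03,m[1],.28],ori(np.pi/2));print(st())
f=grab_frame('wrist');save(f,'w1')
print(blobs(f,(22,150,120),(34,255,255),8))
E
```

```text
mixer [(0.76, array([ 0.448, -0.336])), (0.3, array([0.468, 0.296]))]
tote_blue [(0.72, array([ 0.5  , -0.267])), (0.57, array([0.454, 0.283]))]
tote_green [(0.57, array([0.45 , 0.025]))]
cuvettes [(0.8, array([ 0.53 , -0.118])), (0.53, array([0.469, 0.289]))]
tips [(0.65, array([ 0.55 , -0.511])), (0.4, array([ 0.535, -0.12 ]))]
wash [(0.92, array([ 0.481, -0.538]))]
dropper [(0.63, array([0.631, 0.375])), (0.19, array([ 0.453, -0.331]))]
[np.float64(0.41800000000000004), np.float64(-0.336), 0.28] 1.5707963267948966 [-0.67707058  0.27083409 -0.06101665  1.23894559  0.         -0.67707058]
[np.float64(0.41800000000000004), np.float64(-0.336), 0.28] -1.5707963267948966 [-0.67707058  0.27083409 -0.06101665  1.23894559  0.          2.46452207]
(3.9, array([ 0.4182, -0.3357,  0.28  ]), 0.0854, array([ 0.6,  0.2, -0.9]), array([-0.68,  0.27, -0.06,  1.24,  0.  , -0.68]))
[(np.int32(43), array([274.5, 202.9]), array([273, 198,   4,  11], dtype=int32)), (np.int32(43), array([328. , 207.5]), array([326, 202,   5,  12], dtype=int32)), (np.int32(36), array([381.1, 211.9]), array([379, 207,   5,  11], dtype=int32)), (np.int32(46), array([433.6, 216.6]), array([431, 211,   6,  12], dtype=int32)), (np.int32(33), array([272.2, 248.2]), array([271, 244,   4,  10], dtype=int32)), (np.int32(36), array([323.1, 252.3]), array([321, 248,   5,  10], dtype=int32)), (np.int32(36), array([373.7, 256.4]), array([372, 251,   5,  11], dtype=int32)), (np.int32(238), array([601.3, 278.6]), array([569, 274,  66,  11], dtype=int32))]
```

View pics/w1.png

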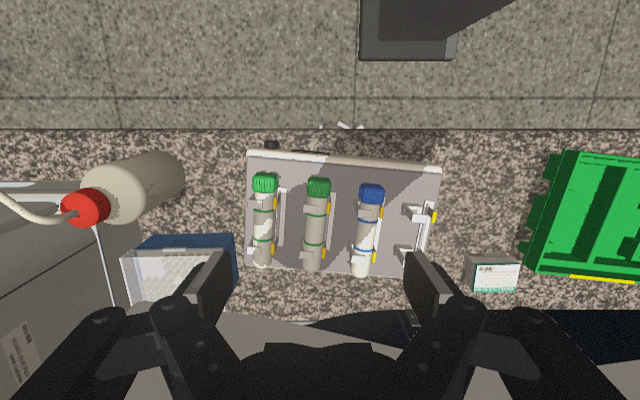

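```bash
cat >> h.py <<'E'
def mixer(f):
    b=[x for x in blobs(f,(22,150,120),(34,255,255),8) if x[0]<150]
    P=np.array([ray(f,*x[1],.075)[:2] for x in b]);print('beads\n',P.round(4).tolist())
    for nm,lo,hi in(('green',(50,90,40),(80,255,255)),('blue',(105,120,40),(125,255,255))):
        for a,c,s in blobs(f,lo,hi,60): print(nm,a,c,s,ray(f,*c,.072)[:2].round(4))
E
python3 - <<'E'
from h import *
movep([.40,-.32,.24],ori(np.pi/2))
f=grab_frame('wrist');save(f,'w2');mixer(f)
movep([.40,-.29,.24],ori(np.pi/2-.085))
f=grab_frame('wrist');save(f,'w3');mixer(f)
E
```

```text
beads
 [[0.4467, -0.3854], [0.4524, -0.3233], [0.4577, -0.2614], [0.463, -0.1993], [0.5045, -0.3903], [0.51, -0.3286], [0.5155, -0.2667]]
green 13377 [588.6 244.9] [521 172 119 140] [ 0.461  -0.0278]
green 611 [241.5 210.7] [227 199  30  24] [ 0.4224 -0.3958]
green 572 [301.4 215.8] [288 204  28  24] [ 0.428  -0.3344]
blue 536 [360.3 223.3] [347 211  28  24] [ 0.4363 -0.2732]
blue 385 [131.2 269.3] [104 261  58  20] [ 0.4903 -0.5211]
beads
 [[0.4468, -0.3853], [0.4524, -0.3236], [0.4577, -0.2615], [0.463, -0.1993], [0.5042, -0.3906], [0.5097, -0.3287], [0.5158, -0.2666], [0.5232, -0.2058]]
green 15412 [582.3 219.7] [512 147 128 141] [ 0.4603 -0.0172]
green 607 [219.1 213.4] [204 202  31  24] [ 0.4223 -0.3955]
green 552 [278.2 214.3] [264 203  28  23] [ 0.4283 -0.3342]
blue 512 [337.4 217.1] [325 205  26  23] [ 0.4365 -0.2728]
blue 134 [164.2 273.6] [154 267  24  16] [ 0.488  -0.4695]
blue 411 [124.5 279. ] [ 97 269  57  22] [ 0.4912 -0.5156]
```

View pics/w3.png

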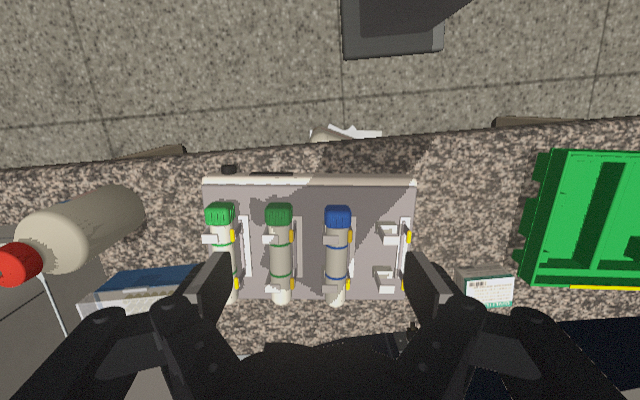

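```bash
cat >> h.py <<'E'
YM=-.086; EY=np.array([-np.sin(YM),np.cos(YM),0]); TH=np.pi/2+YM
C={-93:np.array([.4745,-.4004,0]),-31:np.array([.4800,-.3385,0]),31:np.array([.4855,-.2766,0])}
Z=np.array([0,0,1.])
def pick(k,off=.011):
    p=C[k]+EY*off
    movep(p+Z*.20,ori(TH)); print('hit' if move_straight(p+Z*.080,.08,stop_force=15) else 'ok',st())
    clamp(40); print(st())
    move_straight(C[k]+EY*.0165+Z*.082,.03); print(st())
    move_straight(C[k]+EY*.0165+Z*.24,.1); print(st())
E
python3 - <<'E'
from h import *
pick(31)
f=grab_frame('scene');save(f,'c1');print(ctr(f,'tote_blue',.04))
cv2.imwrite('pics/c1.png',cv2.resize(f['pixels'][120:320,180:460,::-1],None,fx=2.5,fy=2.5))
E
```

```text
ok (6.7, array([ 0.4868, -0.2659,  0.0805]), 0.0855, array([0.3, 0.3, 0.7]), array([-0.5 ,  0.44, -0.36,  0.77, -0.  , -0.41]))
(7.3, array([ 0.4866, -0.2689,  0.0814]), 0.0226, array([-3.5, -6.6,  5. ]), array([-0.5 ,  0.44, -0.36,  0.77, -0.01, -0.41]))
(7.7, array([ 0.4872, -0.2648,  0.0829]), 0.0223, array([ -1.3, -11.7,  -0.3]), array([-0.49,  0.44, -0.36,  0.77, -0.01, -0.4 ]))
(9.4, array([ 0.4866, -0.26  ,  0.2393]), 0.0225, array([ 0.8,  0.1, -0.7]), array([-0.49,  0.31, -0.11,  1.15,  0.  , -0.4 ]))
[(0.87, array([0.449, 0.286])), (0.16, array([ 0.51 , -0.321]))]
```

View pics/c1.png

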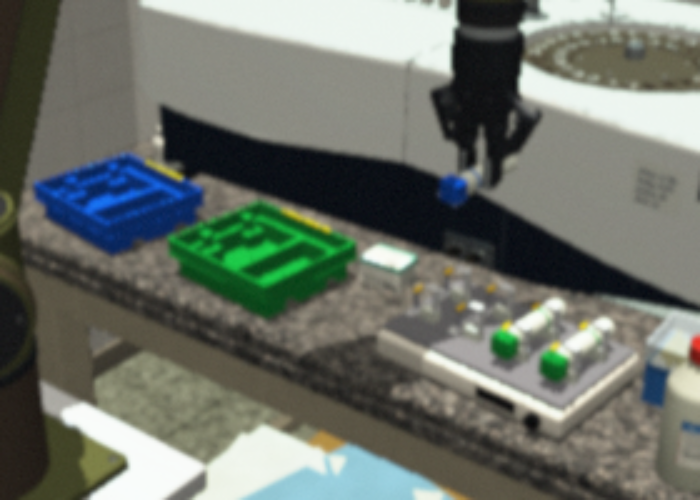

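```bash
cat >> h.py <<'E'
from scipy.optimize import minimize
COL={'green':((50,90,40),(80,255,255)),'blue':((105,120,40),(125,255,255))}
def box(x,y,z0,z1): return [(a*x/2,b*y/2,z) for a in(-1,1) for b in(-1,1) for z in(z0,z1)]
TP=np.array(box(.162,.184,.032,.054)+box(.144,.166,0,.032))
def tote(f,col,g,z0=0.,yaw0=0.):
    m=cv2.inRange(cv2.cvtColor(f['pixels'],cv2.COLOR_RGB2HSV),*COL[col])
    y=cv2.inRange(cv2.cvtColor(f['pixels'],cv2.COLOR_RGB2HSV),(22,130,100),(34,255,255))
    n,l,s,c=cv2.connectedComponentsWithStats(m); k=1+np.argmax(s[1:,4]); m=np.uint8(l==k)
    H=cv2.convexHull(cv2.findNonZero(m)); A=np.zeros(m.shape,np.uint8); cv2.fillConvexPoly(A,H,255); A=cv2.GaussianBlur(A,(0,0),1.5)/255.
    def cost(p):
        Q=TP@R.from_euler('z',p[2]).as_matrix().T+[p[0],p[1],z0]
        B=np.zeros(m.shape,np.uint8); h=cv2.convexHull(proj(f,Q).astype(np.float32))
        cv2.fillConvexPoly(B,np.round(h*16).astype(np.int32),255,shift=4); return np.abs(A-cv2.GaussianBlur(B,(0,0),1.5)/255.).sum()
    best=None
    for a in(yaw0-.15,yaw0,yaw0+.15):
        r=minimize(cost,[g[0],g[1],a],method='Nelder-Mead',options=dict(initial_simplex=[[g[0],g[1],a],[g[0]+.03,g[1],a],[g[0],g[1]+.03,a],[g[0],g[1],a+.15]],xatol=1e-4,fatol=.1))
        if best is None or r.fun<best.fun: best=r
    Q=np.array([.081,0,.054])@R.from_euler('z',best.x[2]).as_matrix().T+[*best.x[:2],z0]
    yb=[ray(f,*b[1],.054+z0)[:2].round(4) for b in blobs(f,(22,130,100),(34,255,255),60)]
    print(col,best.x.round(4),'cost/area',round(best.fun/A.sum(),4),'mark fit',Q.round(4),'yellow',yb,'bbox',cv2.boundingRect(H)); return best.x
E
python3 - <<'E'
from h import *
movep([.40,.05,.32],ori(np.pi/2));f=grab_frame('wrist');g=tote(f,'green',(.47,0))
print(st())
movep([.38,.27,.34],ori(np.pi/2));f=grab_frame('wrist');save(f,'t1');b=tote(f,'blue',(.46,.28));print(st())
E
```

```text
green [ 0.5063  0.1394 -0.6329] cost/area 2.6037 mark fit [0.5716 0.0915 0.054 ] yellow [array([0.5637, 0.3145])] bbox (343, 168, 52, 107)
(10.8, array([0.4005, 0.0493, 0.3197]), 0.0227, array([ 0.8, -0.5,  0.1]), array([ 0.12,  0.03, -0.25,  1.29, -0.  ,  0.12]))
blue [ 0.4597  0.3249 -0.4311] cost/area 0.1825 mark fit [0.5333 0.291  0.054 ] yellow [array([0.5596, 0.0428])] bbox (285, 147, 144, 143)
(11.8, array([0.3804, 0.2686, 0.3397]), 0.0226, array([-0.6, -0.3, -1. ]), array([ 0.62,  0.13, -0.08,  1.35, -0.  ,  0.62]))
```

View pics/t1.png

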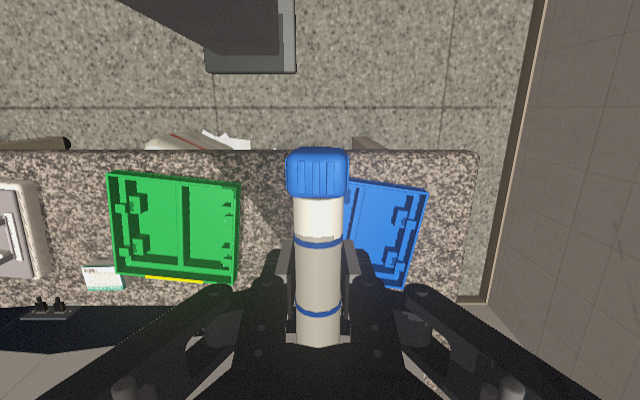

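```bash
python3 - <<'E'
from h import *
f=grab_frame('wrist');tote(f,'green',(.46,.04))
movep([.40,.14,.34],ori(np.pi/2));f=grab_frame('wrist');save(f,'t2');b=tote(f,'blue',(.46,.28));print(st())
E
```

```text
green [ 0.4804  0.0532 -0.1113] cost/area 0.0093 mark fit [0.5609 0.0442 0.054 ] yellow [array([0.5596, 0.0431])] bbox (105, 170, 136, 116)
blue [ 0.485   0.3252 -0.1496] cost/area 0.0054 mark fit [0.5651 0.3132 0.054 ] yellow [array([0.5573, 0.0256]), array([0.5638, 0.3149])] bbox (370, 157, 152, 120)
(12.4, array([0.4002, 0.1395, 0.3402]), 0.0223, array([0.5, 0.2, 0.7]), array([ 0.34,  0.06, -0.17,  1.34,  0.  ,  0.34]))
```

View pics/t2.png

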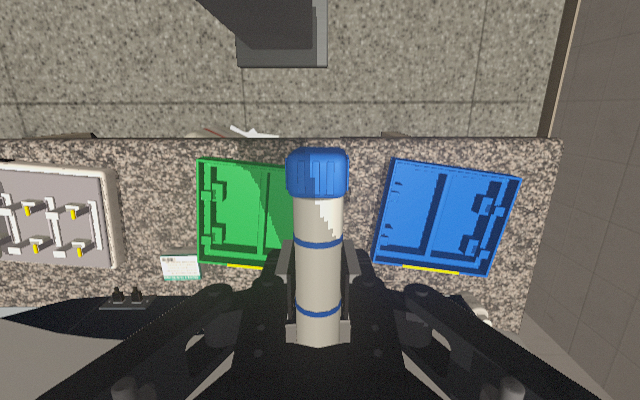

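```bash
cat >> h.py <<'E'
def place(t,ly,z0=0.):
    ey=np.array([-np.sin(t[2]),np.cos(t[2]),0]); p=np.array([t[0],t[1],z0])+ey*ly
    th=t[2]+np.pi/2
    if abs(th-np.pi/2)>1.6: th-=np.pi*np.sign(th-np.pi/2)
    movep(p+Z*(.20-z0/2),ori(th)); print('hit' if move_straight(p+Z*.059,.08,stop_force=10) else 'ok',st())
    let_go(); wait(.4); print(st())
    move_straight(p+Z*(.22-z0/2),.12)
E
python3 - <<'E'
from h import *
place((.485,.3252,-.1496),-.027)
movep([.40,.30,.34],ori(np.pi/2));f=grab_frame('wrist');save(f,'p1');tote(f,'blue',(.485,.325));print(st())
movep([.40,.16,.34],ori(np.pi/2));f=grab_frame('wrist');tote(f,'green',(.48,.05))
E
```

```text
ok (15.3, array([0.4813, 0.2987, 0.0595]), 0.0225, array([ 0.4, -0.1, -0.4]), array([ 0.56,  0.48, -0.35,  0.73,  0.  ,  0.71]))
(16.3, array([0.481 , 0.2985, 0.059 ]), 0.0853, array([-0. , -0.1, -0.2]), array([ 0.56,  0.48, -0.35,  0.73, -0.  ,  0.71]))
blue [ 0.4847  0.3257 -0.1487] cost/area 0.0055 mark fit [0.5648 0.3137 0.054 ] yellow [array([0.5595, 0.0418]), array([0.5641, 0.3148])] bbox (268, 158, 140, 120)
(18.5, array([0.4002, 0.2998, 0.3381]), 0.0857, array([ 0.7, -0.3, -0.5]), array([ 0.64,  0.2 , -0.01,  1.37, -0.  ,  0.64]))
green [ 0.4386  0.0575 -0.1112] cost/area 0.0057 mark fit [0.5191 0.0485 0.054 ] yellow [array([0.5175, 0.0476])] bbox (180, 127, 137, 124)
```

View pics/p1.png

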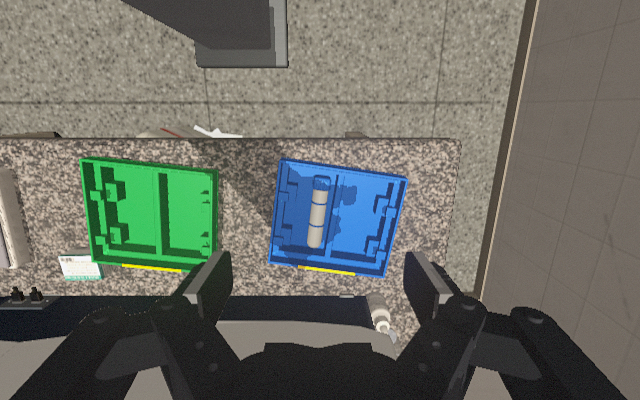

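```bash
python3 - <<'E'
from h import *
g=np.array([.4386,.0575,-.1112])
c=np.array([g[0],g[1],0]); th=g[2]-np.pi/2
q=solve_ik(c+Z*.2,ori(th)); print(q)
q=np.array(q)
if q[5]>0: q[5]-=2*np.pi
set_joints(q); print(st())
f=grab_frame('wrist');save(f,'g1');tote(f,'green',g[:2])
E
```

```text
[ 0.13035554  0.15422524 -0.4302501   0.98632098  0.         -2.90003711]
(21.9, array([0.4387, 0.0577, 0.2001]), 0.0858, array([-0.7,  0.1,  0.2]), array([ 0.13,  0.15, -0.43,  0.99,  0.  , -2.9 ]))
green [ 0.4385  0.057  -0.1105] cost/area 0.0076 mark fit [0.519  0.0481 0.054 ] yellow [array([0.5604, 0.2892]), array([0.5179, 0.0472]), array([ 0.4592, -0.2223])] bbox (212, 100, 215, 169)
```

View pics/g1.png

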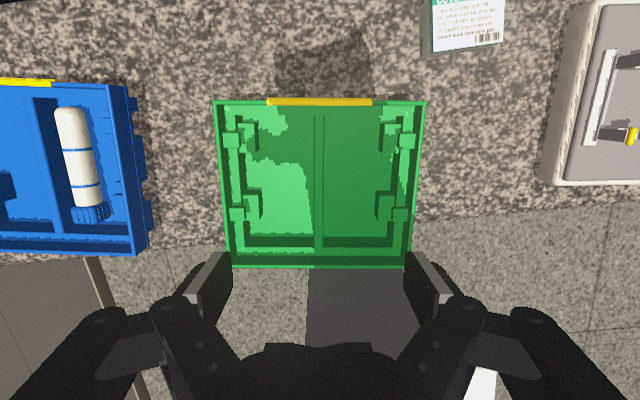

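```bash
python3 - <<'E'
from h import *
c=np.array([.4385,.0572,0]); th=-.111-np.pi/2
print(move_straight(c+Z*.032,.08,orientation=ori(th),stop_force=12),st())
clamp(70);print(st())
move_straight(c+Z*.110,.08);print(st())
q=sense()['q'].copy();q[5]+=np.pi;
for k in(1,2,3):
    a=q.copy();a[5]-=np.pi*(1-k/3);set_joints(a)
print(st())
f=grab_frame('scene');print(ctr(f,'tote_blue',.04))
save(f,'s2');cv2.imwrite('pics/s2.png',cv2.resize(f['pixels'][100:300,150:430,::-1],None,fx=2.5,fy=2.5))
E
```

```text
False (24.2, array([0.4388, 0.0573, 0.0323]), 0.0854, array([ 0.2, -0.2,  0.4]), array([ 0.13,  0.35, -0.69,  0.53,  0.  , -2.9 ]))
(24.9, array([0.4385, 0.0571, 0.0322]), 0.0086, array([-1.1, -0.1,  4.1]), array([ 0.13,  0.35, -0.69,  0.53, -0.  , -2.9 ]))
(26.0, array([0.4379, 0.0571, 0.1095]), 0.0089, array([ 0.3,  0.3, -2.9]), array([ 0.13,  0.24, -0.58,  0.74,  0.  , -2.9 ]))
(28.9, array([0.438 , 0.0571, 0.1095]), 0.0085, array([ 0.1, -0.3, -2.9]), array([ 0.13,  0.24, -0.58,  0.74, -0.  ,  0.24]))
[(0.63, array([0.447, 0.305])), (0.32, array([0.617, 0.359])), (0.27, array([0.511, 0.123]))]
```

View pics/s2.png

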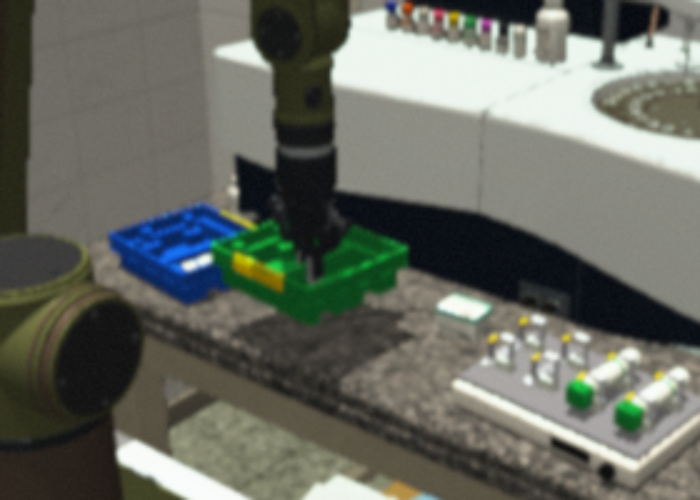

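```bash
python3 - <<'E'
from h import *
b=np.array([.4848,.3255,0]); th=np.pi/2-.149
q0=sense()['eef_pos']
move_straight(np.array([.46,.20,.115]),.12,orientation=ori(th))
f=grab_frame('wrist');save(f,'h1');print(st(),[(a,c,ray(f,*c,.054)[:2].round(4)) for a,c,_ in blobs(f,(22,130,100),(34,255,255),40)])
E
```

```text
(30.5, array([0.4597, 0.1993, 0.1149]), 0.0091, array([-0.3,  0.2, -3.1]), array([ 0.41,  0.33, -0.44,  0.8 , -0.  ,  0.56])) [(np.int32(6116), array([318.7,  89. ]), array([0.3736, 0.2128]))]
```

View pics/h1.png

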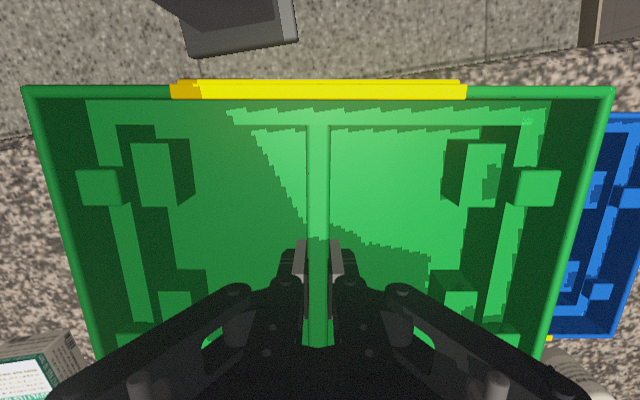

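```bash
python3 - <<'E'
from h import *
f=grab_frame('wrist')
Q=np.array(box(.162,.184,.054,.0541))@R.from_euler('z',-.149).as_matrix().T+[.4848,.3255,0]
print(proj(f,Q[::2]).round(0))
e=sense()['eef_pos']; zt=e[2]-.0323+.054
a=ray(f,23,88,zt);b=ray(f,614,88,zt)   # green rim outer corners robot side
m=(a+b)/2; d=b-a; yaw=np.arctan2(-d[0],d[1]); print('width',np.linalg.norm(d),'yaw',yaw,'centre rel TCP',(m+.081*np.array([np.cos(yaw),np.sin(yaw),0])-e).round(4))
E
```

```text
[[380. 111.]
 [695. 111.]
 [367. 338.]
 [613. 338.]]
width 0.18170412656921966 yaw -0.14866495123885873 centre rel TCP [-0.0016  0.0005  0.0217]
```

```bash
python3 - <<'E'
from h import *
b=np.array([.4855,.3253,0]); th=np.pi/2-.149
print(move_straight(b+Z*.115,.10,orientation=ori(th)),st())
print(move_straight(b+Z*.0775,.03,stop_force=5),st())
let_go();wait(.3);print(st())
move_straight(b+Z*.13,.08)
movep([.40,.30,.36],ori(np.pi/2));f=grab_frame('wrist');save(f,'k1')
tote(f,'green',(.485,.325),.046);tote(f,'green',(.485,.325),.032)
E
```

```text
False (31.9, array([0.4852, 0.3246, 0.115 ]), 0.0085, array([ 0.4, -0.1, -3.5]), array([ 0.59,  0.45, -0.23,  0.89, -0.  ,  0.74]))
True (33.1, array([0.4853, 0.3252, 0.0782]), 0.0085, array([ 0.1, -0.1,  6.5]), array([ 0.59,  0.49, -0.28,  0.8 , -0.  ,  0.74]))
(34.1, array([0.4839, 0.3242, 0.0765]), 0.0853, array([ 0.6, -0.2, -0.3]), array([ 0.59,  0.49, -0.29,  0.8 ,  0.  ,  0.74]))
green [ 0.4824  0.3259 -0.1496] cost/area 0.0038 mark fit [0.5625 0.3138 0.1   ] yellow [array([0.4026, 0.3374])] bbox (265, 159, 150, 129)
green [ 0.4851  0.3255 -0.1506] cost/area 0.0602 mark fit [0.5652 0.3134 0.086 ] yellow [array([0.4055, 0.3388])] bbox (265, 159, 150, 129)
```

View pics/k1.png

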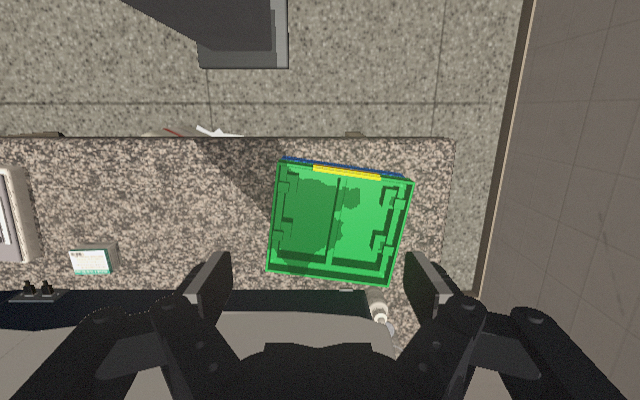

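```bash
cat >> h.py <<'E'
def run(k,ly):
    movep([.38,.02,.30],ori(np.pi/2))
    pick(k)
    movep([.38,.02,.32],ori(np.pi/2)); movep([.40,.14,.36],ori(np.pi/2))
    f=grab_frame('wrist');save(f,f'r{k}');t=tote(f,'green',(.483,.3256),.046)
    if np.abs(t-[.4830,.3256,-.15]).max()>.012 or not .018<sense()['finger_gap']<.03: print('STOP');return
    place((.4832,.3256,-.15),ly,.046); movep([.40,.28,.36],ori(np.pi/2))
E
python3 - <<'E'
from h import *
run(-31,-.027)
f=grab_frame('wrist');save(f,'k2');tote(f,'green',(.483,.3256),.046)
E
```

```text
ok (40.1, array([ 0.4813, -0.3278,  0.0806]), 0.0854, array([ 0.6, -0.3, -0.1]), array([-0.6 ,  0.48, -0.29,  0.8 ,  0.  , -0.51]))
(40.7, array([ 0.4811, -0.3312,  0.0816]), 0.0224, array([-2.6, -7.2,  3.9]), array([-0.6 ,  0.48, -0.29,  0.8 , -0.01, -0.51]))
(41.0, array([ 0.4817, -0.3269,  0.083 ]), 0.0229, array([ -2.6, -11.6,  -0.6]), array([-0.59,  0.47, -0.29,  0.8 , -0.01, -0.5 ]))
(42.8, array([ 0.4811, -0.3219,  0.2393]), 0.0226, array([-0.1, -0.1, -0.8]), array([-0.59,  0.36, -0.04,  1.18,  0.  , -0.5 ]))
green [ 0.4824  0.3256 -0.1507] cost/area 0.0037 mark fit [0.5625 0.3135 0.1   ] yellow [array([0.4027, 0.3364])] bbox (372, 158, 164, 129)
ok (47.3, array([0.4796, 0.2992, 0.1056]), 0.0226, array([ 0.4, -0.3,  0. ]), array([ 0.56,  0.43, -0.3 ,  0.84, -0.  ,  0.71]))
(48.3, array([0.4791, 0.2989, 0.105 ]), 0.0856, array([-0.5, -0.4,  0.9]), array([ 0.56,  0.43, -0.3 ,  0.84, -0.  ,  0.71]))
green [ 0.4825  0.326  -0.1487] cost/area 0.0057 mark fit [0.5626 0.314  0.1   ] yellow [array([0.4025, 0.3374])] bbox (279, 159, 151, 128)
```

View pics/k2.png

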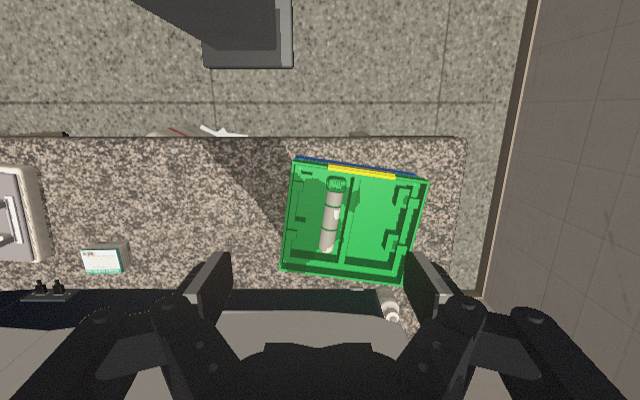

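The first green tube lies flat in the left-hand bay (around 333,215) and the stack has not moved. Now the last tube.

```bash
python3 - <<'E'
from h import *
run(-93,.027)
f=grab_frame('wrist');tote(f,'green',(.483,.3256),.046)
movep([.38,.10,.36],ori(np.pi/2))
g=grab_frame('scene')
a=f['pixels'][120:320,200:480,::-1];b=g['pixels'][150:310,180:460,::-1]
cv2.imwrite('pics/k3.png',cv2.resize(np.vstack([a,b]),None,fx=1.6,fy=1.6))
print(st())
E
```

```text
ok (54.6, array([ 0.4758, -0.3897,  0.0806]), 0.0856, array([ 0.8, -0.3, -0.5]), array([-0.69,  0.53, -0.2 ,  0.84,  0.  , -0.6 ]))
(55.2, array([ 0.4755, -0.3933,  0.0817]), 0.0225, array([-3. , -6.7,  3.9]), array([-0.69,  0.53, -0.2 ,  0.84, -0.01, -0.6 ]))
(55.5, array([ 0.4761, -0.3889,  0.083 ]), 0.0223, array([ -2.1, -10.9,  -1. ]), array([-0.68,  0.52, -0.2 ,  0.84, -0.01, -0.59]))
(57.2, array([ 0.4756, -0.3837,  0.2393]), 0.0225, array([-0.2,  0.3, -0.7]), array([-0.68,  0.42,  0.05,  1.21,  0.  , -0.59]))
green [ 0.4824  0.3256 -0.1508] cost/area 0.0039 mark fit [0.5625 0.3134 0.1   ] yellow [array([0.4027, 0.3366])] bbox (372, 158, 164, 129)
ok (62.1, array([0.4876, 0.3526, 0.1056]), 0.0224, array([-0.3,  0.8, -0.3]), array([ 0.63,  0.49, -0.2 ,  0.88, -0.  ,  0.78]))
(63.1, array([0.4872, 0.3523, 0.105 ]), 0.0853, array([-0. ,  0.2,  0.6]), array([ 0.63,  0.49, -0.2 ,  0.88,  0.  ,  0.78]))
green [ 0.4825  0.3259 -0.1483] cost/area 0.0045 mark fit [0.5626 0.3139 0.1   ] yellow [array([0.4025, 0.3372])] bbox (278, 158, 152, 129)
(66.0, array([0.3809, 0.101 , 0.3594]), 0.0853, array([ 0.3,  0.5, -0. ]), array([ 0.26,  0.01, -0.17,  1.39,  0.  ,  0.26]))
```

View pics/k3.png

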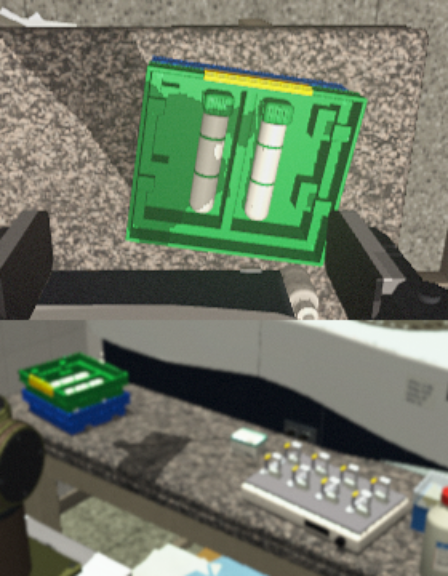

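Both green tubes lie flat, one in each bay. The mixer is empty, and the stack stands level with its yellow end facing the robot.

```bash
python3 -c "
from station import *
finish_job()"
```

```text
the job is handed in; nothing more can be done
```

The job is done and handed in, at about 66 s of the 210 s allowed. No verdict came back.

- **Tubes:** three were present, one blue and two green. Each was gripped at the middle, rolled sideways past the sprung jaws to +y and then lifted, with a wrist force of about 12 N at most.
- **Blue tube:** it lies flat in the blue tote, which stayed on the bench.
- **Stacking:** the green tote was knocked about 4 cm aside mid-run, so I measured it again before lifting it by its rib. I turned it half round and set it on the blue tote before filling it, because tubes in the bays would have blocked the grip on the rib.
- **Green tubes:** I then laid one in each bay of the stacked tote.

**Last checks:**
- The green tote touched down with its underside about 46 mm up. Its outline in the picture also fits 46 mm much better than the 32 mm of nesting, and it did not shift while the tubes went in.
- The yellow-marked ends are opposite, the clips are empty, and both green tubes lie flat.
- The bystanders that show in the last picture look undisturbed; I did not measure them.
- The tubes were let go a few centimetres above the tote floor so the opening fingers would clear the rib. They therefore lie nearer the rib than ±42 mm, at about ±27 mm.
- No check failed. One partial view of the blue tote's mark seemed off, because it was cut by the picture's edge; the corner check before stacking matched to within a pixel.

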